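# Show the carver the next chisel and the next diamond to cut

## Task

Show the apprentice what to do next, without touching anything: with the fingers pointing down, hold the fingertips about 2 cm above the flared blade of the widest fan-shaped chisel on the cork mat for two seconds, so that they see which tool to take, and then hold them about 2 cm above the middle of the one diamond of the pierced panel that is still solid wood, again for two seconds. Do not come down over the blade of any other chisel or over any of the diamonds already cut through. Finish with the fingertips raised at least 15 cm above the bench, everything lying as it was.

Things in the scene. Friction and masses are not known exactly. Their poses are not given: they have to be found in the camera images.
- broad_fan_blade (a point): point on top of the flared blade of the widest chisel, on its centre line 20 mm behind the cutting edge, 6 mm above the mat; x axis along the chisel to the edge, z up. Pointing is done with the tool point (TCP, midway between the fingers, 19 mm behind the fingertips): with the fingers straight down, fingertips 20 mm above this point means the TCP 39 mm above it
- broad_fan: the widest, fan-shaped chisel: a round steel bar 180 mm long, 15 mm thick at most, lying flat on the cork mat; over its last 50 mm it flares from 12 mm to a cutting edge 44 mm wide, nearly twice as wide as any other. Loose, about 0.16 kg; origin under the middle of its length, x along it to the edge (edge at +90 mm). Must not be touched
- uncut_mid (a point): centre of the top of the one diamond of the panel that is still solid wood, 28 mm above the bench, level with the lattice bars to within 1 mm; z up. The solid diamond measures 40 mm across its flats, is of the panel's own wood and has a pencilled cross. Any of the eight diamonds can be the solid one
- panel: pierced wooden panel, fixed on a 312 x 240 x 12 mm plywood board: 272 mm (y) by 200 mm (x), rails 30 mm and lattice bars 29 mm above the bench, two turn-buttons on the near edge reach 36 mm. Origin on the bench under its middle. Eight diamonds, centres (mm): x -36 and 36 with y -72, 0, 72; x 0 with y -36, 36; seven are cut through
- mat: cork mat, fixed, 240 (x) x 290 (y) x 4 mm, carrying the five chisels side by side about 52 mm apart in any order; some have their blade to the far side and some to the near side. Origin under its middle
- small_fan_blade (a point): point on the blade of the small fan-shaped chisel: same bar, blade flares to a 24 mm edge. On its centre line 20 mm behind its end, 6 mm above the mat, z up
- small_fan: the small fan, loose, 180 mm long; origin under the middle of its length, blade to its +x. A bystander
- flat_chisel_blade (a point): point on the blade of the flat chisel: same bar, straight 13 mm blade. On its centre line 20 mm behind its end, 6 mm above the mat, z up
- flat_chisel: the flat chisel, loose, 180 mm long; origin under the middle of its length, blade to its +x. A bystander
- punch_blade (a point): point on the blade of the pointed punch: same bar, tapering to a point. On its centre line 20 mm behind its end, 6 mm above the mat, z up
- punch: the punch, loose, 180 mm long; origin under the middle of its length, blade to its +x. A bystander
- gouge_blade (a point): point on the blade of the gouge: same bar, straight 16 mm blade with a round nose. On its centre line 20 mm behind its end, 6 mm above the mat, z up
- gouge: the gouge, loose, 180 mm long; origin under the middle of its length, blade to its +x. A bystander
- cut1_mid (a point): centre of cut-through diamond opening 1 of 7, at the height of the lattice bars' tops, z up (only plywood and a few chips lie below it)
- cut2_mid (a point): centre of cut-through diamond opening 2 of 7, at the height of the lattice bars' tops, z up (only plywood and a few chips lie below it)
- cut3_mid (a point): centre of cut-through diamond opening 3 of 7, at the height of the lattice bars' tops, z up (only plywood and a few chips lie below it)
- cut4_mid (a point): centre of cut-through diamond opening 4 of 7, at the height of the lattice bars' tops, z up (only plywood and a few chips lie below it)
- cut5_mid (a point): centre of cut-through diamond opening 5 of 7, at the height of the lattice bars' tops, z up (only plywood and a few chips lie below it)
- cut6_mid (a point): centre of cut-through diamond opening 6 of 7, at the height of the lattice bars' tops, z up (only plywood and a few chips lie below it)
- cut7_mid (a point): centre of cut-through diamond opening 7 of 7, at the height of the lattice bars' tops, z up (only plywood and a few chips lie below it)
- knife: marking knife, dark wooden handle and pointed steel blade, 160 x 16 x 13 mm, lying on the far rail of the panel; origin under its middle, blade to its +x. A loose bystander
- pencil: flat carpenter's pencil, dark, 170 x 13 x 8 mm, lying on the near rail of the panel; origin under its middle, point to its +x. A loose bystander
- mallet: black barrel-headed mallet standing on one face of its head: head 78 mm across and 115 mm tall, wooden handle sticking out level along its +x to 166 mm, at 58 mm height; origin under the head. A loose bystander
- hammer: hammer with wooden handle lying on the bench beyond the cork mat; origin underneath, handle to its -x. A loose bystander

How it is judged:
On the way, in this order (a step that is already met when the one before it is completed fails the run):
1. the fingertips dwell just above the blade of the widest chisel (horizontal distance between the grasp point and broad_fan_blade below 0.015 m and z of the grasp point in the frame of broad_fan_blade between 0.021 and 0.062 m and (angle between the grasp point's own z axis and vertical above 2.69159 rad or angle between the grasp point's own z axis and vertical below 0.45 rad)), for 1.6 s.
2. then the fingertips dwell just above the middle of the solid diamond (horizontal distance between the grasp point and uncut_mid below 0.015 m and z of the grasp point in the frame of uncut_mid between 0.021 and 0.062 m and (angle between the grasp point's own z axis and vertical above 2.69159 rad or angle between the grasp point's own z axis and vertical below 0.45 rad)), for 1.6 s.
At the end, for the whole second after the job is handed in: Both pointings done in order (tool point within 15 mm sideways, fingertips 2 to 43 mm above, fingers within 25 degrees of straight down, 1.6 s each); at the end the tool point is over 0.15 m above the bench and every loose thing lies within 5 mm of where it was (height (world z) of the grasp point above 0.15 m and distance of each of broad_fan, small_fan, flat_chisel, punch, gouge, knife, pencil, mallet, hammer from where it was at the start of the episode below 0.005 m and linear speed of broad_fan below 0.02 m/s); the robot touches nothing.
It fails at once if the robot touches something (contact force between any of the fingers, the arm and anything else above 0.5 N).
It fails at once if a chisel or other loose thing is moved, lifted or carried (distance of any of broad_fan, small_fan, flat_chisel, punch, gouge, knife, pencil, mallet, hammer from where it was at the start of the episode above 0.006 m).
It fails at once if the fingertips come down close over the blade of another chisel ((horizontal distance between the grasp point and small_fan_blade below 0.012 m and z of the grasp point in the frame of small_fan_blade between -0.03 and 0.062 m) or (horizontal distance between the grasp point and flat_chisel_blade below 0.012 m and z of the grasp point in the frame of flat_chisel_blade between -0.03 and 0.062 m) or (horizontal distance between the grasp point and punch_blade below 0.012 m and z of the grasp point in the frame of punch_blade between -0.03 and 0.062 m) or (horizontal distance between the grasp point and gouge_blade below 0.012 m and z of the grasp point in the frame of gouge_blade between -0.03 and 0.062 m)).
It fails at once if the fingertips come down close over a diamond that is already cut through ((horizontal distance between the grasp point and cut1_mid below 0.012 m and z of the grasp point in the frame of cut1_mid between -0.03 and 0.062 m) or (horizontal distance between the grasp point and cut2_mid below 0.012 m and z of the grasp point in the frame of cut2_mid between -0.03 and 0.062 m) or (horizontal distance between the grasp point and cut3_mid below 0.012 m and z of the grasp point in the frame of cut3_mid between -0.03 and 0.062 m) or (horizontal distance between the grasp point and cut4_mid below 0.012 m and z of the grasp point in the frame of cut4_mid between -0.03 and 0.062 m) or (horizontal distance between the grasp point and cut5_mid below 0.012 m and z of the grasp point in the frame of cut5_mid between -0.03 and 0.062 m) or (horizontal distance between the grasp point and cut6_mid below 0.012 m and z of the grasp point in the frame of cut6_mid between -0.03 and 0.062 m) or (horizontal distance between the grasp point and cut7_mid below 0.012 m and z of the grasp point in the frame of cut7_mid between -0.03 and 0.062 m)).
It also fails if it takes over 43 s, if anything falls off the work surface, if the arm or the gripper's body presses on something with over 40 N, if the wrist force passes 120 N, or if a joint passes its speed limit or range.

## Robot

A 6-joint arm with a two-finger parallel gripper is mounted at the origin on the work surface. World frame = base frame: x ahead of the robot, y to its left, z up, the work surface at z = 0. Lengths are in m, angles in rad, forces in N, time in s.
With the tool pointing down it reaches from about 0.225 to 0.875 m from the base axis. Payload 3.4 kg.
Tool frame: the origin (TCP) lies between the finger pads, 19 mm behind the fingertips; this is the grasp point; z points along the fingers, y is the line along which they close (so a half turn about z gives the same grasp; the last joint's range is limited). The gripper opens to 85 mm and grips with 20 to 120 N. Pads are 22 mm wide; open, the fingers measure 114 mm over their backs; the gripper's body (76 mm by 85 mm) begins 54 mm behind the grasp point. The pads swing forward as they close: fully open they stand 13 mm farther back than shut.
Start: joints at [-1.259, 0.276, 1.505, -0, 1.361, -0.121], TCP at [0.241, -0.522, 0.25] pointing down, gripper open.
Joint ranges: [-2.89, 2.89], [-0.75, 2.08], [0.22, 2.7], [-1.18, 4.32], [0.11, 2.71], [-2.7, 2.7]. Speed limits (rad/s): [2.57, 2.57, 3.14, 3.14, 3.14, 3.14].

## Interface

Orientations are given as a unit quaternion [w, x, y, z].
In Python, from rig import manip gives the robot as it stands.
- The arm moves only by the tool carry_out, never from a script. Its arguments are lists of equal length, an entry for each row: "linear": the shift along the world's x, y, z each as a share of 500 mm, from -1 to 1, a list of three; "angular": the turn, a rotation vector about the world's x, y, z each as a share of 0.08 rad, from -1 to 1, a list of three; "hand": the opening, from 0 (shut) to 1 (fully open). In form: {"linear": [[x, y, z], ...], "angular": [[rx, ry, rz], ...], "hand": [hand, ...]}. A call has 1 to 8 rows; each row shifts and turns the commanded pose from where the row before left it; what a row does not reach is not made up. A row lasts 1/12 s, in which the tool goes at most 41.7 mm and 7.16 degrees, less where a joint would pass 70% of its speed; a pose out of reach is approached as far as the arm can. A call with a number of a shift or a turn outside -1 to 1 is refused whole. A call with a gripper value outside its range is refused whole. The fingers move at their own pace and stop on an object; "force" is the grip in N (left out, the last holds). Time passes only in rows, so rows that do not move let the fingers close. It gives the time, the measured TCP pose, the force, the opening and the grip force at its end, in the units of the state.
- manip.get_state(): the state, without advancing time (a new reading comes with each control period).
- manip.get_image(name): name is "side" or "top"; returns the picture (480x640x3 uint8, red, green, blue); there is no depth.
- manip.camera_params(name): a dict with "fx", "fy", "cx", "cy" (pixels), "view" (4x4, takes a point from world to camera coordinates). Camera axes: x right, y down, z forward; pixel columns grow to the right and rows downward; lengths in m; the calibration is good to about 2 mm. A picture is of the moment at which its call begins. camera_params takes no time and is no camera call.
- manip.sign_off(): hands the job in; it is judged then, once.
The state is a dict: "clock": time; "qpos": joint angles; "qd": joint speeds; "effort": joint torques, N m; "position": TCP position; "ee_rot": TCP orientation; "contact_force": force on the tool from outside, world axes, zero at the start; "moment": the same for the moment, N m; "width": finger opening in m; "gripper_force": force on a finger pad.
Only numpy, scipy, OpenCV 4.12 (cv2) and the standard library are available. Lean on these libraries where they do the work, as an engineer would, in place of code of your own. Each camera call takes 0.05 s, during which the arm holds its last target. There are 200 camera calls.

## Working session

There is one attempt and no reset: what is moved stays moved. The work goes in short steps, Python scripts to look and compute and a tool call to move; the robot and the scene stay as the last step left them, time stands still between calls to the robot, and variables do not carry over. Pictures are saved under pics/ and viewed, at most 10 in all, crops included, and the job is handed in when it is done.

Besides the shell and the picture viewer there is one more tool, called after "Request:" as a command line: name --argument value ..., lists and objects as JSON in quotes. carry_out: Moves the arm, as the interface text tells. Its arguments: {"type":"object","properties":{"linear":{"type":"array"},"angular":{"type":"array"},"hand":{"type":"array"},"force":{"type":"number"}},"required":["linear","angular","hand"]}

```bash
mkdir -p pics; cat > h.py <<'E'
import numpy as np,cv2
from rig import manip
def cam(n):
    p=manip.camera_params(n);K=np.array([[p['fx'],0,p['cx']],[0,p['fy'],p['cy']],[0,0,1.]]);return K,np.array(p['view'])
def ray(n,uv):
    K,V=cam(n);R,t=V[:3,:3],V[:3,3];return -R.T@t,R.T@np.linalg.inv(K)@np.array([*uv,1.])
def plane(n,uv,z):
    o,d=ray(n,uv);return o+d*(z-o[2])/d[2]
def tri(a,b):
    (o,d),(p,e)=ray('top',a),ray('side',b);s=np.linalg.lstsq(np.c_[d,-e],p-o,rcond=None)[0]
    A,B=o+s[0]*d,p+s[1]*e;return (A+B)/2,np.linalg.norm(A-B)
def proj(n,P):
    K,V=cam(n);c=K@(V[:3,:3]@np.array(P)+V[:3,3]);return c[:2]/c[2]
E
python3 - <<'E'
from h import *
for n in('top','side'):
    cv2.imwrite(f'pics/{n}.png',manip.get_image(n)[:,:,::-1]);print(n,ray(n,(320,240)))
print(manip.get_state())
E
```

```text
top (array([0.40634029, 0.01560834, 1.05176597]), array([ 0.17139254,  0.01618404, -0.98548848]))
side (array([ 0.52593394, -0.61291392,  0.83585822]), array([ 0.03625787,  0.65617181, -0.75385013]))
{'clock': 0.1, 'qpos': array([-1.25900943e+00,  2.76554961e-01,  1.50599735e+00, -1.66560808e-06,
        1.36069107e+00, -1.20995350e-01]), 'qd': array([-0.00027564, -0.00192814, -0.00306097,  0.00108113, -0.00086612,
        0.00139805]), 'effort': array([ 1.08774839e-03, -4.17702055e+01, -2.46405548e+01, -1.50414712e-04,
        5.77979677e-03, -4.49894586e-06]), 'position': array([ 0.2410182 , -0.52157585,  0.2492166 ]), 'ee_rot': array([-8.21531679e-04,  9.76678287e-01,  2.14706412e-01, -7.94273166e-05]), 'contact_force': array([-0.09808899, -1.20251003, -0.10257006]), 'moment': array([-0.05624263,  0.03104685,  0.02890568]), 'gripper_force': 0.0, 'width': 0.0854643437751781}
```

View pics/top.png

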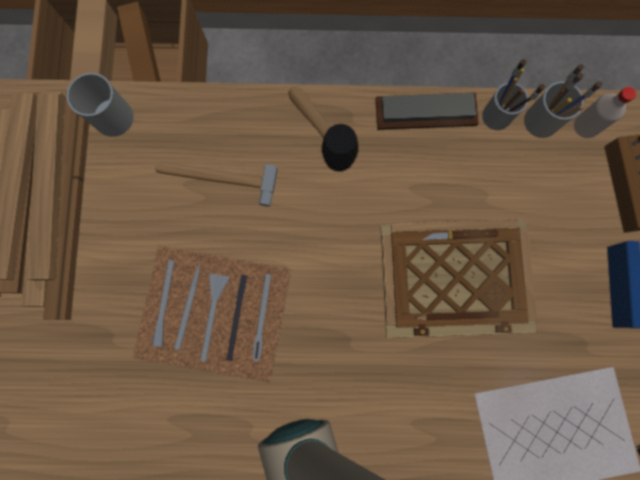

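View pics/side.png

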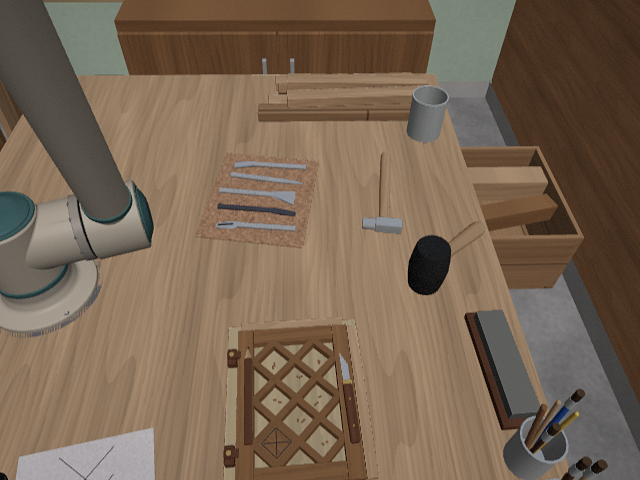

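The broad fan is the middle chisel: top view edge near (217,277), side view near (295,197), with the blade to the far side. The solid diamond with the cross is near top (494,292) and side (277,441). Next I'll enlarge both areas and measure them.

```bash
python3 - <<'E'
from h import *
t=cv2.imread('pics/top.png');s=cv2.imread('pics/side.png')
r=lambda i,x,y,w,h:cv2.resize(i[y:y+h,x:x+w],(400,300),interpolation=cv2.INTER_CUBIC)
cv2.imwrite('pics/z.png',np.vstack([np.hstack([r(t,170,260,80,60),r(s,210,170,100,75)]),np.hstack([r(t,440,240,100,75),r(s,237,390,100,75)])]))
# steel mask of broad fan, both views
for n,i,b in(('top',t,(190,265,45,105)),('side',s,(212,182,90,24))):
    x,y,w,h=b;c=cv2.cvtColor(i[y:y+h,x:x+w],cv2.COLOR_BGR2HSV)
    m=((c[...,1]<60)&(c[...,2]>90)).astype('uint8')
    k,l,st,ce=cv2.connectedComponentsWithStats(m);j=1+st[1:,4].argmax()
    p=np.argwhere(l==j)[:,::-1]+[x,y];q=np.array([plane(n,a,.010)[:2] for a in p])
    rc=cv2.minAreaRect((q*1e3).astype('float32'));mu=q.mean(0);ax=np.linalg.svd(q-mu,full_matrices=False)[2][0];ax*=np.sign(ax[0])
    a=(q-mu)@ax;print(n,len(p),rc,'axis',ax,'edge',mu+ax*a.max(),'blade',mu+ax*(a.max()-.02),'len',np.ptp(a))
P,g=tri((494,292),(277,441));print('dia',P,g)
P,g=tri((217,277),(295,197));print('edge',P,g)
E
```

```text
top 755 ((419.86871337890625, 249.84669494628906), (42.858428955078125, 181.20541381835938), 86.74386596679688) axis [ 0.99029649 -0.13897076] edge [0.51036974 0.24520345] blade [0.49056381 0.24798286] len 0.18157682283564652
side 529 ((419.174560546875, 248.82647705078125), (44.39124298095703, 183.0955047607422), 84.4425277709961) axis [ 0.98639241 -0.16440804] edge [0.51082569 0.24231042] blade [0.49109784 0.24559858] len 0.18404862121016075
dia [ 0.48128316 -0.33113922  0.0261022 ] 0.00014761780778899727
edge [ 0.50833185  0.25204487 -0.00080203] 0.005901936055427845
```

View pics/z.png

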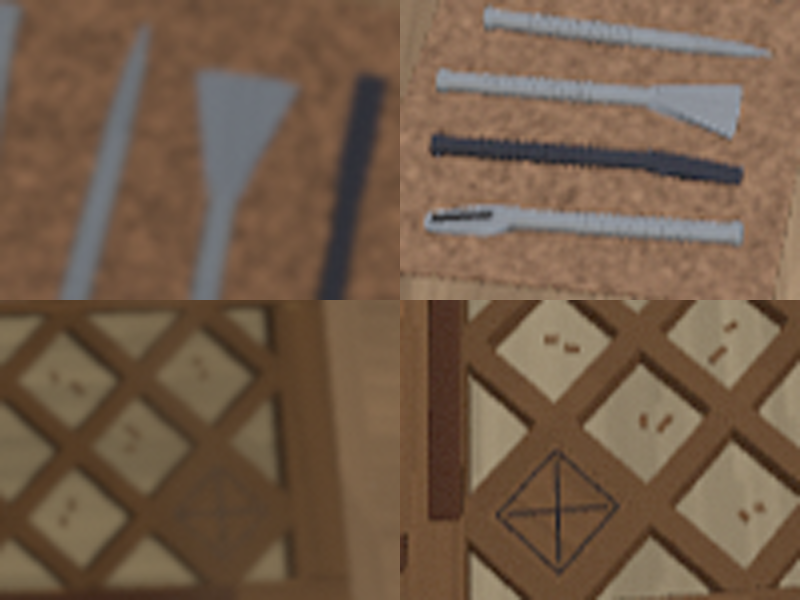

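```bash
python3 - <<'E'
from h import *
P,g=tri((495.5,293),(276.5,442.7));print('dia',P,g,plane('top',(495.5,293),.028),plane('side',(276.5,442.7),.028))
P,g=tri((219.4,275.6),(294.1,197.9));print('edge',P,g,plane('top',(219.4,275.6),.01),plane('side',(294.1,197.9),.01))
# neighbouring openings for check of pitch (chips centre diamonds), side crop corners
for a,b in(((475,275),(297.5,420.2)),((492,259),None)):
    print('nb',plane('top',a,.028),b and plane('side',b,.028))
# cut openings: pale floor blobs in side view, cast at plywood height
s=cv2.cvtColor(cv2.imread('pics/side.png'),cv2.COLOR_BGR2HSV)[:,:]
m=((s[...,2]>150)&(s[...,1]<110)).astype('uint8');m[:330]=0;m[:,:245]=0;m[:,345:]=0
k,l,st,ce=cv2.connectedComponentsWithStats(m)
for q,c in zip(st,ce):
    if 150<q[4]<2000:print(q[4],c.round(),plane('side',c,.012).round(3))
E
```

```text
dia [ 0.47989926 -0.33398911  0.02633726] 0.0014848617276588263 [ 0.47905076 -0.33355524  0.028     ] [ 0.48072199 -0.33442514  0.028     ]
edge [0.50864119 0.24586854 0.00285863] 0.0010288099486915202 [0.50743682 0.24421424 0.01      ] [0.50928886 0.23864488 0.01      ]
nb [ 0.51584075 -0.29204808  0.028     ] [ 0.51422579 -0.29916724  0.028     ]
nb [ 0.55011497 -0.32863649  0.028     ] None
267 [274. 362.] [ 0.472 -0.186  0.012]
327 [275. 401.] [ 0.475 -0.259  0.012]
```

Checks agree. The solid diamond is at (0.480, -0.334), height 26 mm, and the neighbouring openings are 36 and 72 mm away as given. The broad fan is 181 mm long with a 43 mm edge, and its blade point is about (0.489, 0.247). I'll cross over at the current height.

Request:
carry_out --linear '[[0.0207,0.0641,0],[0.0207,0.0641,0],[0.0207,0.0641,0],[0.0207,0.0641,0],[0.0207,0.0641,0],[0.0207,0.0641,0],[0.0207,0.0641,0],[0.0207,0.0641,0]]' --angular '[[0,0,0],[0,0,0],[0,0,0],[0,0,0],[0,0,0],[0,0,0],[0,0,0],[0,0,0]]' --hand '[0.3,0.3,0.3,0.3,0.3,0.3,0.3,0.3]'

```text
clock: 0.77
position: [0.3239, -0.2638, 0.2497]
ee_rot: [-0.0, 0.977, 0.214, -0.0]
contact_force: [0.6, -0.8, 0.4]
width: 0.0254
gripper_force: 0.0
```

Request:
carry_out --linear '[[0.0207,0.0641,0],[0.0207,0.0641,0],[0.0207,0.0641,0],[0.0207,0.0641,0],[0.0207,0.0641,0],[0.0207,0.0641,0],[0.0207,0.0641,0],[0.0207,0.0641,0]]' --angular '[[0,0,0],[0,0,0],[0,0,0],[0,0,0],[0,0,0],[0,0,0],[0,0,0],[0,0,0]]' --hand '[0.3,0.3,0.3,0.3,0.3,0.3,0.3,0.3]'

```text
clock: 1.43
position: [0.4066, -0.0075, 0.2499]
ee_rot: [0.0, 0.977, 0.215, -0.0]
contact_force: [0.2, -0.6, 0.1]
width: 0.0259
gripper_force: 0.0
```

Request:
carry_out --linear '[[0.0207,0.0641,0],[0.0207,0.0641,0],[0.0207,0.0641,0],[0.0207,0.0641,0],[0.0207,0.0641,0],[0.0207,0.0641,0],[0.0207,0.0641,0],[0.0207,0.0641,0]]' --angular '[[0,0,0],[0,0,0],[0,0,0],[0,0,0],[0,0,0],[0,0,0],[0,0,0],[0,0,0]]' --hand '[0.3,0.3,0.3,0.3,0.3,0.3,0.3,0.3]'

```text
clock: 2.1
position: [0.4895, 0.2489, 0.2496]
ee_rot: [0.0, 0.977, 0.215, -0.0]
contact_force: [1.2, -0.1, -0.9]
width: 0.0259
gripper_force: 0.0
```

Request:
carry_out --linear '[[0,-0.003,-0.0375],[0,0,-0.0375],[0,0,-0.0375],[0,0,-0.0375],[0,0,-0.0375],[0,0,-0.0375],[0,0,-0.0375],[0,0,-0.0375]]' --angular '[[0,0,0],[0,0,0],[0,0,0],[0,0,0],[0,0,0],[0,0,0],[0,0,0],[0,0,0]]' --hand '[0.3,0.3,0.3,0.3,0.3,0.3,0.3,0.3]'

```text
clock: 2.77
position: [0.4892, 0.2456, 0.0988]
ee_rot: [0.0, 0.977, 0.215, -0.0]
contact_force: [0.2, 0.1, 0.3]
width: 0.0258
gripper_force: 0.0
```

```bash
python3 - <<'E'
from h import *
i=manip.get_image('side')[:,:,::-1].copy();p=manip.get_state()['position'];print(p)
for P in(p,[.489,.247,.010]):
    cv2.circle(i,tuple(int(v) for v in proj('side',P).round()),1,(0,0,255),-1)
cv2.imwrite('pics/s2.png',cv2.resize(i[90:270,180:420],(800,600)))
E
```

```text
[0.48680105 0.24467659 0.09530293]
```

View pics/s2.png

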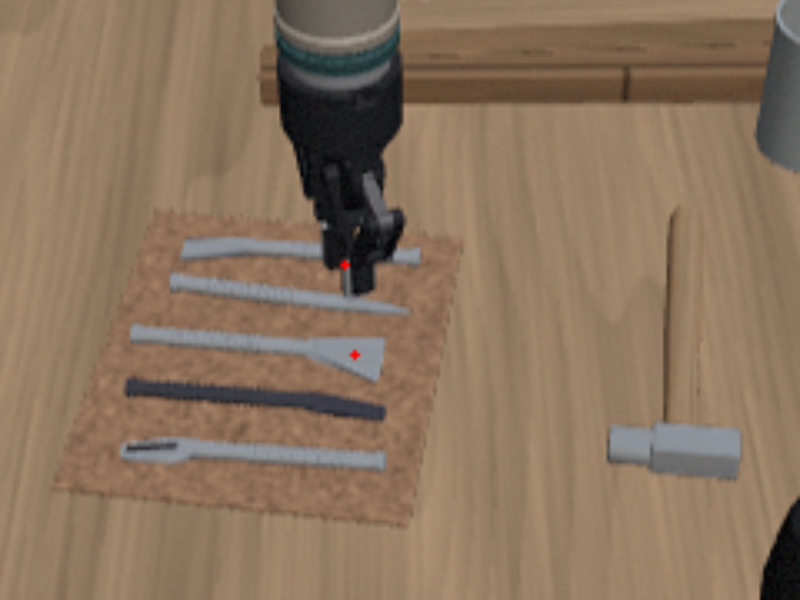

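The picture shows the target dot (crop 355,355) on the middle of the fan blade, with the fingers above it and clear of everything. I'll come down and hold.

Request:
carry_out --linear '[[0,0,-0.024],[0,0,-0.024],[0,0,-0.024],[0,0,-0.024],[0,0,0],[0,0,0],[0,0,0],[0,0,0]]' --angular '[[0,0,0],[0,0,0],[0,0,0],[0,0,0],[0,0,0],[0,0,0],[0,0,0],[0,0,0]]' --hand '[0.3,0.3,0.3,0.3,0.3,0.3,0.3,0.3]'

```text
clock: 3.48
position: [0.4902, 0.2459, 0.053]
ee_rot: [-0.0, 0.977, 0.215, 0.001]
contact_force: [0.8, -0.0, 0.1]
width: 0.0257
gripper_force: 0.0
```

Request:
carry_out --linear '[[0,0,0],[0,0,0],[0,0,0],[0,0,0],[0,0,0],[0,0,0],[0,0,0],[0,0,0]]' --angular '[[0,0,0],[0,0,0],[0,0,0],[0,0,0],[0,0,0],[0,0,0],[0,0,0],[0,0,0]]' --hand '[0.3,0.3,0.3,0.3,0.3,0.3,0.3,0.3]'

```text
clock: 4.15
position: [0.4896, 0.2457, 0.052]
ee_rot: [0.0, 0.977, 0.215, 0.0]
contact_force: [0.1, -0.6, -0.5]
width: 0.0254
gripper_force: 0.0
```

Request:
carry_out --linear '[[0,0,0],[0,0,0],[0,0,0],[0,0,0],[0,0,0],[0,0,0],[0,0,0],[0,0,0]]' --angular '[[0,0,0],[0,0,0],[0,0,0],[0,0,0],[0,0,0],[0,0,0],[0,0,0],[0,0,0]]' --hand '[0.3,0.3,0.3,0.3,0.3,0.3,0.3,0.3]'

```text
clock: 4.82
position: [0.4895, 0.2457, 0.052]
ee_rot: [0.0, 0.977, 0.215, -0.0]
contact_force: [0.1, -0.9, 0.7]
width: 0.0253
gripper_force: 0.0
```

```bash
python3 - <<'E'
from h import *
i=manip.get_image('side')[:,:,::-1].copy();t=manip.get_image('top')[:,:,::-1];print(manip.get_state()['position'])
cv2.imwrite('pics/s3.png',np.hstack([cv2.resize(i[140:260,200:320],(400,400)),cv2.resize(t[240:360,160:280],(400,400))]))
E
```

```text
[0.48959275 0.24568838 0.05205551]
```

View pics/s3.png

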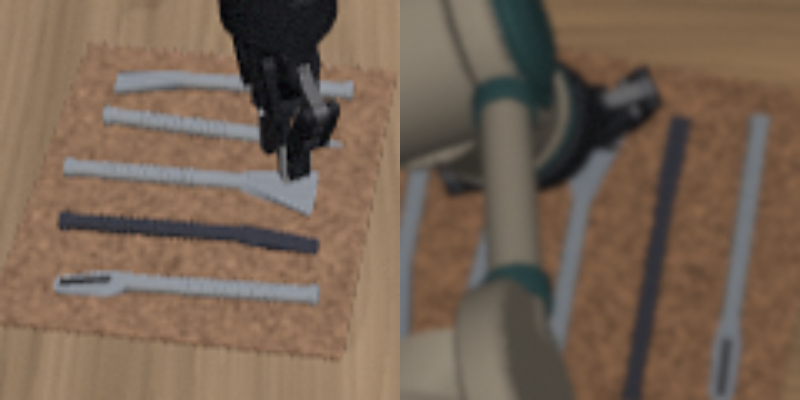

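The fingertips sit just above the flared blade (left half, around 293,178) without touching. I'll hold a little longer, then rise and cross to the panel.

Request:
carry_out --linear '[[0,0,0],[0,0,0],[0,0,0],[0,0,0],[0,0,0],[0,0,0],[0,0,0],[0,0,0]]' --angular '[[0,0,0],[0,0,0],[0,0,0],[0,0,0],[0,0,0],[0,0,0],[0,0,0],[0,0,0]]' --hand '[0.3,0.3,0.3,0.3,0.3,0.3,0.3,0.3]'

```text
clock: 5.58
position: [0.4896, 0.2457, 0.052]
ee_rot: [0.0, 0.977, 0.215, 0.0]
contact_force: [0.2, 0.2, -0.8]
width: 0.0255
gripper_force: 0.0
```

Request:
carry_out --linear '[[0,0,0.05],[0,0,0.05],[0,0,0.05],[0,0,0.05],[0,0,0.05],[0,0,0.05],[0,0,0.05],[0,0,0.05]]' --angular '[[0,0,0],[0,0,0],[0,0,0],[0,0,0],[0,0,0],[0,0,0],[0,0,0],[0,0,0]]' --hand '[0.3,0.3,0.3,0.3,0.3,0.3,0.3,0.3]'

```text
clock: 6.25
position: [0.4893, 0.2456, 0.2533]
ee_rot: [0.0, 0.977, 0.215, 0.0]
contact_force: [1.7, -0.8, -0.5]
width: 0.0253
gripper_force: 0.0
```

Request:
carry_out --linear '[[-0.0012,-0.0725,0],[-0.0012,-0.0725,0],[-0.0012,-0.0725,0],[-0.0012,-0.0725,0],[-0.0012,-0.0725,0],[-0.0012,-0.0725,0],[-0.0012,-0.0725,0],[-0.0012,-0.0725,0]]' --angular '[[0,0,0],[0,0,0],[0,0,0],[0,0,0],[0,0,0],[0,0,0],[0,0,0],[0,0,0]]' --hand '[0.3,0.3,0.3,0.3,0.3,0.3,0.3,0.3]'

```text
clock: 6.92
position: [0.4842, -0.0459, 0.2521]
ee_rot: [0.0, 0.977, 0.215, 0.0]
contact_force: [0.4, 0.2, 0.6]
width: 0.0259
gripper_force: 0.0
```

Request:
carry_out --linear '[[-0.0012,-0.0725,0],[-0.0012,-0.0725,0],[-0.0012,-0.0725,0],[-0.0012,-0.0725,0],[-0.0012,-0.0725,0],[-0.0012,-0.0725,0],[-0.0012,-0.0725,0],[-0.0012,-0.0725,0]]' --angular '[[0,0,0],[0,0,0],[0,0,0],[0,0,0],[0,0,0],[0,0,0],[0,0,0],[0,0,0]]' --hand '[0.3,0.3,0.3,0.3,0.3,0.3,0.3,0.3]'

```text
clock: 7.58
position: [0.4795, -0.336, 0.252]
ee_rot: [-0.0, 0.977, 0.215, 0.0]
contact_force: [1.1, -0.0, 0.8]
width: 0.0258
gripper_force: 0.0
```

Request:
carry_out --linear '[[0,0,-0.04],[0,0,-0.04],[0,0,-0.04],[0,0,-0.04],[0,0,-0.04],[0,0,-0.04],[0,0,-0.03],[0,0,-0.03]]' --angular '[[0,0,0],[0,0,0],[0,0,0],[0,0,0],[0,0,0],[0,0,0],[0,0,0],[0,0,0]]' --hand '[0.3,0.3,0.3,0.3,0.3,0.3,0.3,0.3]'

```text
clock: 8.25
position: [0.4796, -0.334, 0.1008]
ee_rot: [-0.0, 0.977, 0.215, -0.0]
contact_force: [-0.7, 0.5, -0.7]
width: 0.0258
gripper_force: 0.0
```

```bash
python3 - <<'E'
from h import *
i=manip.get_image('side')[:,:,::-1].copy();print(manip.get_state()['position'])
cv2.circle(i,tuple(int(v) for v in proj('side',[.480,-.335,.028]).round()),1,(0,0,255),-1)
cv2.imwrite('pics/s4.png',cv2.resize(i[300:480,180:420],(800,600)))
E
```

```text
[ 0.47818584 -0.33283626  0.0980646 ]
```

View pics/s4.png

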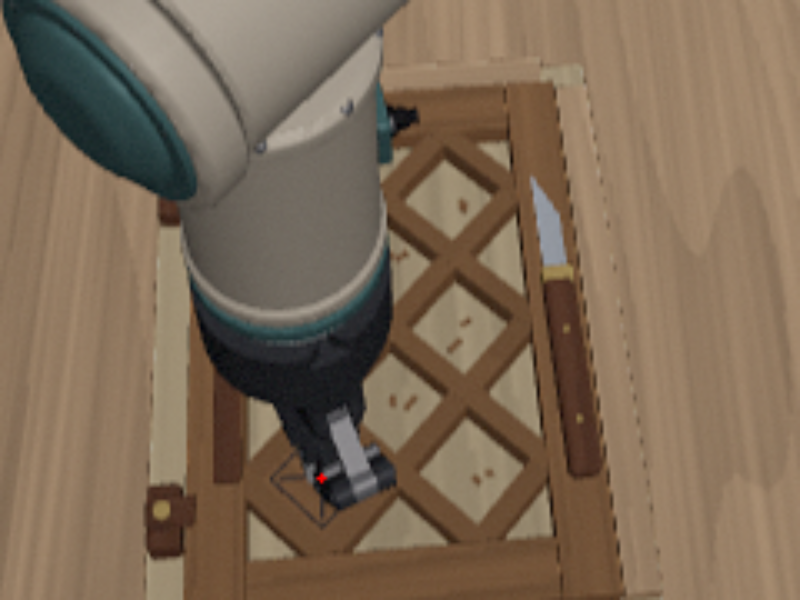

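The target dot (crop 321,478) lies on the pencilled cross, with the fingers above the solid diamond and the knife and pencil clear. I'll lower the rest of the way and hold.

Request:
carry_out --linear '[[0,0,-0.016],[0,0,-0.016],[0,0,-0.016],[0,0,-0.012],[0,0,0],[0,0,0],[0,0,0],[0,0,0]]' --angular '[[0,0,0],[0,0,0],[0,0,0],[0,0,0],[0,0,0],[0,0,0],[0,0,0],[0,0,0]]' --hand '[0.3,0.3,0.3,0.3,0.3,0.3,0.3,0.3]'

```text
clock: 8.97
position: [0.4803, -0.3346, 0.0726]
ee_rot: [0.001, 0.977, 0.215, 0.0]
contact_force: [-0.0, 0.1, 0.0]
width: 0.0257
gripper_force: 0.0
```

Request:
carry_out --linear '[[0,0,0],[0,0,0],[0,0,0],[0,0,0],[0,0,0],[0,0,0],[0,0,0],[0,0,0]]' --angular '[[0,0,0],[0,0,0],[0,0,0],[0,0,0],[0,0,0],[0,0,0],[0,0,0],[0,0,0]]' --hand '[0.3,0.3,0.3,0.3,0.3,0.3,0.3,0.3]'

```text
clock: 9.63
position: [0.48, -0.3343, 0.072]
ee_rot: [0.0, 0.977, 0.215, -0.0]
contact_force: [0.9, -0.7, 0.0]
width: 0.0256
gripper_force: 0.0
```

Request:
carry_out --linear '[[0,0,0],[0,0,0],[0,0,0],[0,0,0],[0,0,0],[0,0,0],[0,0,0],[0,0,0]]' --angular '[[0,0,0],[0,0,0],[0,0,0],[0,0,0],[0,0,0],[0,0,0],[0,0,0],[0,0,0]]' --hand '[0.3,0.3,0.3,0.3,0.3,0.3,0.3,0.3]'

```text
clock: 10.3
position: [0.48, -0.3343, 0.072]
ee_rot: [0.0, 0.977, 0.215, 0.0]
contact_force: [-0.4, 0.8, 0.6]
width: 0.0256
gripper_force: 0.0
```

Request:
carry_out --linear '[[0,0,0],[0,0,0],[0,0,0],[0,0,0],[0,0,0],[0,0,0],[0,0,0],[0,0,0]]' --angular '[[0,0,0],[0,0,0],[0,0,0],[0,0,0],[0,0,0],[0,0,0],[0,0,0],[0,0,0]]' --hand '[0.3,0.3,0.3,0.3,0.3,0.3,0.3,0.3]'

```text
clock: 10.97
position: [0.48, -0.3343, 0.072]
ee_rot: [0.0, 0.977, 0.215, 0.0]
contact_force: [0.2, 0.3, 0.3]
width: 0.0258
gripper_force: 0.0
```

Request:
carry_out --linear '[[0,0,0.05],[0,0,0.05],[0,0,0.05],[0,0,0.05],[0,0,0.05],[0,0,0.05],[0,0,0.05],[0,0,0.05]]' --angular '[[0,0,0],[0,0,0],[0,0,0],[0,0,0],[0,0,0],[0,0,0],[0,0,0],[0,0,0]]' --hand '[0.3,0.3,0.3,0.3,0.3,0.3,0.3,0.3]'

```text
clock: 11.63
position: [0.4797, -0.3341, 0.2733]
ee_rot: [0.0, 0.977, 0.215, 0.0]
contact_force: [-0.6, -0.2, -0.7]
width: 0.0258
gripper_force: 0.0
```

Request:
carry_out --linear '[[0,0,0],[0,0,0],[0,0,0],[0,0,0]]' --angular '[[0,0,0],[0,0,0],[0,0,0],[0,0,0]]' --hand '[0.3,0.3,0.3,0.3]'

```text
clock: 11.97
position: [0.4793, -0.3337, 0.2705]
ee_rot: [-0.001, 0.977, 0.215, -0.001]
contact_force: [-0.2, -0.2, -0.1]
width: 0.0257
gripper_force: 0.0
```

```bash
python3 -c "
from rig import manip
print(manip.get_state()['position'],manip.sign_off())"
```

```text
the job is handed in; nothing more can be done
[ 0.4793329  -0.33373888  0.27050527] None
```

I pointed at the broad fan's blade and then at the solid diamond for over two seconds each, saw no sign of contact, and handed the job in with the tool point 27 cm above the bench; no verdict came back.

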